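Put the mixed-up lids back on their own dishes

TASK

After the washing-up the wooden lids of the three stoneware dishes were put back on the wrong dishes: put each lid on the dish whose shape it matches, lowered gently until it sits fully home on the rim. The empty cork pot mat is a clear place to rest a lid in the meantime. Leave the dishes standing where they are and do not disturb the other things around them.

Things in the scene. Friction and masses are not known exactly. Their poses are not given: they have to be found in the camera images.
- dish_square: Stoneware dish, grey-blue glaze, open on top, loose (about 0.65 kg), 55 mm high, walls 7 mm, standing on the black glass hob covers (top 32 mm above the worktop); outside 90 x 90 mm, mouth 76 x 76 mm. Origin: centre of the underside, x and y along the sides, z up.
- dish_round: Stoneware dish, grey-blue glaze, open on top, loose (about 0.65 kg), 55 mm high, walls 7 mm, standing on the black glass hob covers (top 32 mm above the worktop); outside diameter 94 mm, mouth 80 mm. Origin: centre of the underside, z up.
- dish_long: Stoneware dish, grey-blue glaze, open on top, loose (about 0.65 kg), 55 mm high, walls 7 mm, standing on the black glass hob covers (top 32 mm above the worktop); rectangular, outside 124 mm (x) by 72 mm (y), mouth 110 x 58 mm. Origin: centre of the underside, z up.
- lid_square: Light wooden lid, square, 90 x 90 mm, for the square dish, any quarter turn. 10 mm deep white seal ring below (4 mm play all round in its dish), 8 mm plate, bar handle 46 (x) x 16 (y) x 24 mm. Origin: centre under the ring; plate top at z 18, handle top 42 mm. About 0.14 kg. Seated, origin 45 mm above its dish's; on a wrong dish it perches 55 mm above. Starts on the round dish.
- lid_round: Light wooden lid, round, diameter 94 mm, for the round dish, any turn. 10 mm deep white seal ring below (4 mm play all round in its dish), 8 mm plate, bar handle 46 (x) x 16 (y) x 24 mm. Origin: centre under the ring; plate top at z 18, handle top 42 mm. About 0.14 kg. Seated, origin 45 mm above its dish's; on a wrong dish it perches 55 mm above. Starts on the long dish.
- lid_long: Light wooden lid, rectangular, 124 mm (x) by 72 mm (y), for the long dish, either way round. 10 mm deep white seal ring below (4 mm play all round in its dish), 8 mm plate, bar handle 46 (x) x 16 (y) x 24 mm. Origin: centre under the ring; plate top at z 18, handle top 42 mm. About 0.14 kg. Seated, origin 45 mm above its dish's; on a wrong dish it perches 55 mm above. Starts on the square dish.
- pot_mat: Round cork pot mat, diameter 130 mm, 10 mm thick, lying fixed on the hob covers, empty. Origin: centre of its underside; its top, on which a lid can rest, is 10 mm above the origin.
- salt_shaker: Bystander: glass salt shaker with a grey cap, 44 mm across, 90 mm high, loose. Origin: centre of the underside.
- tomato_tin: Bystander: red food tin with a grey metal top, 75 mm across, 58 mm high, loose. Origin: centre of the underside.
- egg_timer: Bystander: round kitchen timer, red dome on a cream base, 63 mm across, 50 mm high, loose. Origin: centre of the underside.
Things that resemble listed ones, but are neither listed nor needed, are in the scene too. Leave any orange look-alike of the lid_long alone.

How it is judged:
At the end, for the whole second after the job is handed in: Each lid on its own dish: centred within 8 mm, plate down on the rim (origin 41 to 48.5 mm above the dish's), level within 0.06 rad, at rest; dishes upright and within 40 mm of their starts; salt shaker, tomato tin and egg timer upright and within 30 mm of theirs (horizontal distance between lid_square and dish_square below 0.008 m and z of lid_square in the frame of dish_square between 0.041 and 0.0485 m and angle between each of lid_square, dish_square, lid_round, dish_round, lid_long, dish_long's own z axis and vertical below 0.06 rad and linear speed of each of lid_square, lid_round, lid_long below 0.02 m/s and distance of each of dish_square, dish_round, dish_long from where it was at the start of the episode below 0.04 m and horizontal distance between lid_round and dish_round below 0.008 m and z of lid_round in the frame of dish_round between 0.041 and 0.0485 m and horizontal distance between lid_long and dish_long below 0.008 m and z of lid_long in the frame of dish_long between 0.041 and 0.0485 m and distance of each of salt_shaker, tomato_tin, egg_timer from where it was at the start of the episode below 0.03 m and angle between each of salt_shaker, tomato_tin, egg_timer's own z axis and vertical below 0.1 rad); the robot touches nothing.
It fails at once if a dish is shifted by more than 40 mm or tipped (distance of any of dish_square, dish_round, dish_long from where it was at the start of the episode above 0.04 m or angle between any of dish_square, dish_round, dish_long's own z axis and vertical above 0.25 rad).
It fails at once if salt shaker, tomato tin or egg timer is knocked over or shifted by more than 30 mm (distance of any of salt_shaker, tomato_tin, egg_timer from where it was at the start of the episode above 0.03 m or angle between any of salt_shaker, tomato_tin, egg_timer's own z axis and vertical above 0.3 rad).
It fails at once if a lid falls off the work surface (height (world z) of any of lid_square, lid_round, lid_long below -0.03 m).
It fails at once if a lid is banged down on a dish or pressed onto it with more than 50 N (contact force between any of lid_square, lid_round, lid_long and dish_square above 50 N or contact force between any of lid_square, lid_round, lid_long and dish_round above 50 N or contact force between any of lid_square, lid_round, lid_long and dish_long above 50 N).
It also fails if it takes over 104 s, if anything falls off the work surface, if the arm or the gripper's body presses on something with over 40 N, if the wrist force passes 120 N, or if a joint passes its speed limit or range.

ROBOT

A 6-joint arm with a two-finger parallel gripper is mounted at the origin on a cart in front of the work surface, level with it; the furniture and walls round the work are solid. World frame = base frame: x ahead of the robot, y to its left, z up, the work surface at z = 0. Lengths are in m, angles in rad, forces in N, time in s.
With the tool pointing down it reaches from about 0.3 to 0.875 m from the base axis. Payload 6.4 kg.
Tool frame: the origin (TCP) lies at the centre of the arm's flange, where the gripper is bolted on; the fingertips stand 173 mm ahead of it and the grasp point (between the pads) lies 155 mm ahead of it; z points along the fingers, x is the direction in which the jaws open and shut, and the axes are right-handed (so a half turn about z gives the same grasp; the last joint's range is limited). The gripper opens to 85 mm and grips with 20 to 120 N. Pads are 22 mm wide; open, the fingers measure 114 mm over their backs; the gripper's body (76 mm by 85 mm) begins 54 mm behind the grasp point. The pads swing forward as they close: fully open they stand 13 mm farther back than shut.
Start: joints at [0.951, 0.181, 1.607, -0, 1.354, -0.206], TCP at [0.231, 0.526, 0.405] pointing down, gripper open.
Joint ranges: [-2.99, 2.99], [-0.89, 2.07], [0.3, 2.58], [-1.14, 4.28], [0, 2.63], [-3.12, 3.12]. Speed limits (rad/s): [2.57, 2.57, 3.01, 3.14, 3.14, 3.14].

INTERFACE

Orientations are given as a unit quaternion [w, x, y, z].
In Python, from bench import ctrl gives the robot as it stands. The module is installed in compiled form; this text tells all that it offers.
- The arm moves only by the tool move_arm, never from a script. Its argument "moves" is a list of rows, each an object of numbers: "gripper": the opening in per cent of the stroke, from 0 (shut) to 100 (fully open); "x", "y", "z": the shift along the tool's x, y, z in cm; "roll": the turn about the tool's z in degrees. In form: [{"gripper": .., "x": .., "y": .., "z": .., "roll": ..}, ...]. A call has 1 to 5 rows; each row shifts and turns the commanded pose from where the row before left it, along the tool's axes as they then stand; what a row does not reach is not made up. A row lasts 1/8 s, in which the tool goes at most 62.5 mm and 10.7 degrees, less where a joint would pass 70% of its speed; a pose out of reach is approached as far as the arm can. A call is refused whole if a number of a shift passes 6.25 or a number of a turn 10.7, either way. A call with a gripper value outside its range is refused whole. The fingers move at their own pace and stop on an object; the grip force is fixed at half the most. Time passes only in rows, so rows that do not move let the fingers close. It gives the time, the measured TCP pose, the force and the opening at its end, in the units of the state.
- ctrl.get_obs(): the state, without advancing time (a new reading comes with each control period).
- ctrl.camera(name): name is "side" or "top" or "wrist"; returns a dict with "img" (400x640x3 uint8, red, green, blue), "fx", "fy", "cx", "cy" (pixels), "D" ([k1, k2, p1, p2, k3] as OpenCV has them; the pictures are not rectified), "world_from_camera" (4x4, takes a point from camera to world coordinates); the wrist camera has in their place "tool_from_camera" (4x4, takes a point from camera to tool coordinates, whose origin is the TCP and whose axes are the tool frame's). Camera axes: x right, y up, looking along -z (the intrinsics and any distortion apply to the point x, -y, -z); pixel columns grow to the right and rows downward; lengths in m; the calibration is good to about 2 mm. A picture is of the moment at which its call begins: read the wrist's pose just before it. There is no depth.
- ctrl.hand_in(): hands the job in, once; it reports no verdict.
The state is a dict: "time_s": time; "q": joint angles; "dq": joint speeds; "joint_efforts": joint torques, N m; "eef_pos": TCP position; "eef_rot": TCP orientation; "wrist_force": force on the tool from outside, world axes, zero at the start; "torque": the same for the moment, N m; "opening": opening from 0.0 (shut) to 1.0 (fully open).
Only numpy, scipy, OpenCV 4.12 (cv2) and the standard library are available. Lean on these libraries where they do the work, as an engineer would, in place of code of your own. Each camera call takes 0.05 s, during which the arm holds its last target. There are 200 camera calls.

## Working session

There is one attempt and no reset: what is moved stays moved. The work goes in short steps, Python scripts to look and compute and a tool call to move; the robot and the scene stay as the last step left them, time stands still between calls to the robot, and variables do not carry over. Pictures are saved under pics/ and viewed, about 12 in all and at most 16, crops included, and the job is handed in when it is done.

Besides the shell and the picture viewer there is one more tool, called after ">>>" as name([rows], argument=value, ...), one row to a line, values as JSON. move_arm: Moves the arm, as the interface text tells. Its arguments: {"type":"object","properties":{"moves":{"type":"array","items":{"type":"object","properties":{"gripper":{"type":"number"},"x":{"type":"number"},"y":{"type":"number"},"z":{"type":"number"},"roll":{"type":"number"}}}}},"required":["moves"]}

```bash
mkdir -p pics
cat > h.py <<'E'
import numpy as np,cv2,pickle
from bench import ctrl
from scipy.spatial.transform import Rotation as R
def snap(n,f):
    o=ctrl.get_obs(); c=ctrl.camera(n)
    if n=="wrist":
        T=np.eye(4);q=o["eef_rot"];T[:3,:3]=R.from_quat([q[1],q[2],q[3],q[0]]).as_matrix();T[:3,3]=o["eef_pos"]
        c["world_from_camera"]=T@np.array(c["tool_from_camera"])
    pickle.dump(c,open(f"pics/{f}.pkl","wb")); cv2.imwrite(f"pics/{f}.png",c["img"][:,:,::-1]); return c
def load(f): return pickle.load(open(f"pics/{f}.pkl","rb"))
def K(c): return np.array([[c["fx"],0,c["cx"]],[0,c["fy"],c["cy"]],[0,0,1.]]),np.array(c["D"],float)
def world(c,px,z):
    k,d=K(c);u=cv2.undistortPoints(np.array(px,float).reshape(-1,1,2),k,d).reshape(-1,2)
    T=np.array(c["world_from_camera"]);r=np.c_[u[:,0],-u[:,1],-np.ones(len(u))]@T[:3,:3].T
    return T[:3,3]+r*((np.array(z)-T[2,3])/r[:,2])[:,None]
def proj(c,P):
    k,d=K(c);T=np.array(c["world_from_camera"]);p=(np.array(P,float)-T[:3,3])@T[:3,:3]*[1,-1,-1]
    return cv2.projectPoints(p.reshape(-1,1,3),np.zeros(3),np.zeros(3),k,d)[0].reshape(-1,2)
def crop(f,x0,y0,x1,y1,s,out):
    cv2.imwrite(f"pics/{out}.png",cv2.resize(cv2.imread(f"pics/{f}.png")[y0:y1,x0:x1],None,fx=s,fy=s,interpolation=cv2.INTER_CUBIC))
E
python3 - <<'E'
from h import *
for n in("top","side"):
    c=snap(n,n+"0");print(n,np.round(c["world_from_camera"],3).tolist(),c["fx"],c["D"])
c=snap("wrist","w0");print(np.round(c["tool_from_camera"],3).tolist(),c["fx"])
o=ctrl.get_obs();print({k:np.round(v,3).tolist() for k,v in o.items()})
E
```

```text
top [[0.008, 0.998, -0.056, 0.487], [-1.0, 0.008, 0.006, -0.414], [0.006, 0.056, 0.998, 1.195], [0.0, 0.0, 0.0, 1.0]] 452.90706663564333 [-0.03414726  0.          0.          0.          0.        ]
side [[0.886, 0.261, -0.384, 0.116], [-0.464, 0.482, -0.743, -1.262], [-0.009, 0.837, 0.548, 0.699], [0.0, 0.0, 0.0, 1.0]] 481.17771094535493 [-0.14321969  0.          0.          0.          0.        ]
[[1.0, -0.0, -0.0, 0.0], [-0.0, -0.959, -0.285, -0.072], [-0.0, 0.285, -0.959, 0.031], [0.0, 0.0, 0.0, 1.0]] 314.57699086005374
{'time_s': 0.15, 'q': [0.951, 0.181, 1.608, -0.0, 1.354, -0.206], 'dq': [0.001, -0.001, -0.002, -0.002, 0.001, 0.0], 'joint_efforts': [0.0, -44.527, -35.169, -0.0, 0.006, 0.0], 'eef_pos': [0.231, 0.526, 0.404], 'eef_rot': [0.0, 0.837, 0.547, -0.001], 'wrist_force': [0.437, -0.394, -0.008], 'torque': [-0.015, 0.043, 0.003], 'opening': 0.997}
```

View pics/top0.png

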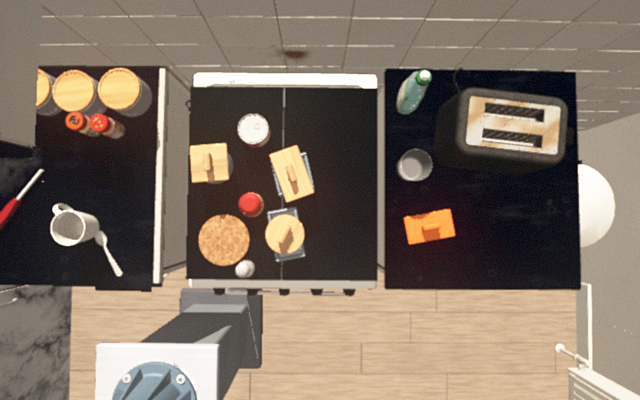

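View pics/side0.png

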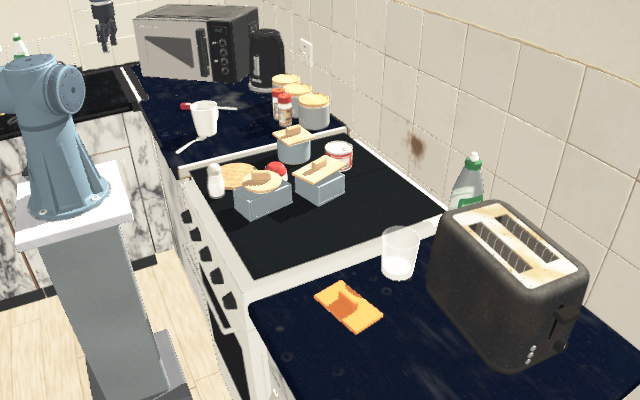

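Top view: lid_square on the round dish (209,163), lid_long on the square dish (292,173), lid_round on the long dish (285,235), mat (224,240), timer (251,204), tin (254,129) and salt shaker (244,269). There are two candidates for lid_long: light wood at (292,173) and orange at (429,227). The light wooden one on a dish fits, and the orange one is the look-alike to leave alone. I'll enlarge to confirm.

Run:
```python
from h import *
crop("top0",180,110,330,290,4.4,"top0c"); 
import cv2
im=cv2.imread("pics/top0c.png");print(im.shape)
im=cv2.resize(cv2.imread("pics/top0.png")[130:280,185:335],None,fx=4,fy=4,interpolation=cv2.INTER_CUBIC)
im=np.clip(255*(im/255.)**0.6,0,255).astype(np.uint8)
cv2.imwrite("pics/top0c.png",im)
```

```text
(792, 660, 3)
```

View pics/top0c.png

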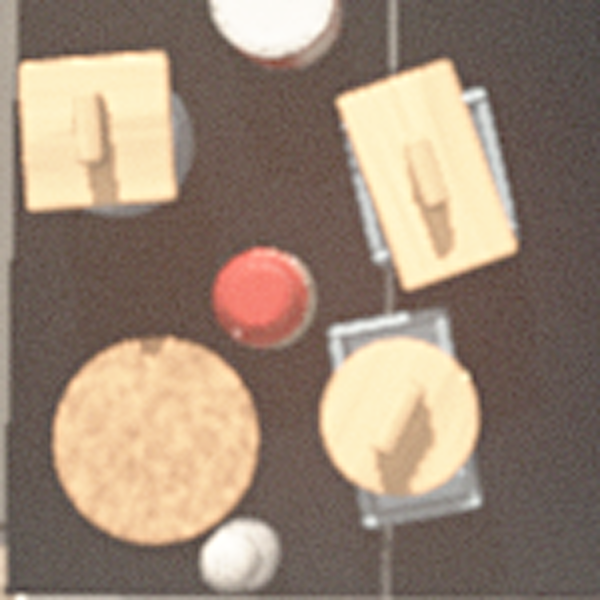

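The crop confirms it: the light wooden rectangular lid on the square dish at crop (427,175) is lid_long. Now for the positions.

```bash
cat >> h.py <<'E'
def plan(p,lidyaw=None):
    """print tool-axes shift to TCP p; lidyaw: direction of handle (deg): tool y along it (mod 180)"""
    o=ctrl.get_obs();q=o["eef_rot"];M=R.from_quat([q[1],q[2],q[3],q[0]]).as_matrix()
    e=np.array(p)-o["eef_pos"]
    print("t",round(o["time_s"],2),"pos",np.round(o["eef_pos"],4),"q6",round(o["q"][5],2),"F",np.round(o["wrist_force"],1),"open",round(o["opening"],3),"tilt",np.round(M[:2,2],4))
    yy=np.degrees(np.arctan2(M[1,1],M[0,1]));print("toolY yaw",round(yy,1))
    r=0
    if lidyaw is not None:
        r=-((lidyaw-yy+90)%180-90);print("roll",round(r,1))
    print("shift cm now axes",np.round(100*M.T@e,2),"after roll",np.round(100*(M@R.from_euler('z',r,degrees=True).as_matrix()).T@e,2))
E
python3 - <<'E'
from h import *
c=load("top0")
def cp(l): return (np.array(l,float)+.5)/4-.5+[185,130]
def show(n,l,z):
    w=world(c,cp(l),[z]*len(l)); print(n,"centre",np.round(w.mean(0)[:2],4))
    if len(l)>1:
        for i in range(len(l)):
            d=w[(i+1)%len(l)]-w[i];print("   edge",round(1e3*np.linalg.norm(d),1),"yaw",round(np.degrees(np.arctan2(d[1],d[0]))%180,1))
show("lid_sq",[(20,63),(166,51),(177,199),(28,211)],.105)
show("lid_long",[(337,100),(450,59),(517,246),(408,291)],.105)
show("lid_round",[(400,416)],.105)
show("lid_sq handle",[(90,97),(98,162)],.129)
show("lid_long handle",[(418,140),(437,190)],.129)
show("lid_round handle",[(382,450),(412,387)],.129)
show("mat",[(156,440)],.042)
show("d_sq",[(484,91),(517,230),(380,262),(345,125)],.087)
show("d_long",[(330,331),(446,311),(481,500),(368,526)],.087)
show("d_round left/bot",[(192,138),(125,215)],.087)
show("salt",[(240,555)],.122);show("timer",[(262,297)],.07);show("tin",[(275,10)],.09)
plan([.3,.1,.45],30)
E
```

```text
lid_sq centre [ 0.6188 -0.1557]
   edge 89.0 yaw 95.1
   edge 90.4 yaw 5.4
   edge 90.4 yaw 95.1
   edge 90.3 yaw 4.5
lid_long centre [ 0.5943 -0.3559]
   edge 72.8 yaw 110.6
   edge 120.6 yaw 20.1
   edge 71.0 yaw 112.9
   edge 123.5 yaw 21.0
lid_round centre [ 0.4483 -0.3407]
lid_sq handle centre [ 0.6166 -0.1591]
   edge 39.1 yaw 8.3
   edge 39.1 yaw 8.3
lid_long handle centre [ 0.5971 -0.3568]
   edge 31.8 yaw 21.3
   edge 31.8 yaw 21.3
lid_round handle centre [ 0.4477 -0.3406]
   edge 40.7 yaw 155.1
   edge 40.7 yaw 155.1
mat centre [ 0.4297 -0.1819]
d_sq centre [ 0.5941 -0.3571]
   edge 88.1 yaw 13.8
   edge 86.1 yaw 103.6
   edge 87.1 yaw 15.0
   edge 88.0 yaw 104.3
d_long centre [ 0.4472 -0.3433]
   edge 71.9 yaw 100.2
   edge 116.9 yaw 11.1
   edge 70.4 yaw 103.3
   edge 120.8 yaw 11.8
d_round left/bot centre [ 0.593  -0.1895]
   edge 62.5 yaw 139.9
   edge 62.5 yaw 139.9
salt centre [ 0.3666 -0.2486]
timer centre [ 0.52   -0.2518]
tin centre [ 0.6962 -0.2598]
t 0.15 pos [0.2311 0.5263 0.404 ] q6 -0.21 F [ 0.4 -0.4 -0. ] open 0.997 tilt [-0.0008 -0.0011]
toolY yaw -23.7
roll -53.7
shift cm now axes [-36.27  23.45  -4.56] after roll [-40.37 -15.35  -4.56]
```

Run:
```python
from h import *
plan([.448,-.341,.42],155)
```

```text
t 0.15 pos [0.2311 0.5263 0.404 ] q6 -0.21 F [ 0.4 -0.4 -0. ] open 0.997 tilt [-0.0008 -0.0011]
toolY yaw -23.7
roll 1.3
shift cm now axes [-70.69  54.73  -1.52] after roll [-69.44  56.31  -1.52]
```

>>> move_arm([
  {"gripper":100,"x":-4.7,"y":3.6,"z":-0.3},
  {"gripper":100,"x":-4.7,"y":3.6,"z":-0.3},
  {"gripper":100,"x":-4.7,"y":3.6,"z":-0.3},
  {"gripper":100,"x":-4.7,"y":3.6,"z":-0.3},
  {"gripper":100,"x":-4.7,"y":3.6,"z":-0.3},
])

```text
validation failed for argument at $.mo...
```

>>> move_arm([
  {"gripper":100,"x":-4.7,"y":3.6},
  {"gripper":100,"x":-4.7,"y":3.6},
  {"gripper":100,"x":-4.7,"y":3.6},
  {"gripper":100,"x":-4.7,"y":3.6},
  {"gripper":100,"x":-4.7,"y":3.6},
])

```text
validation failed for argument at $.mo...
```

>>> move_arm([
  {"gripper":60,"x":-4.7,"y":3.7},
  {"gripper":60,"x":-4.7,"y":3.7},
  {"gripper":60,"x":-4.7,"y":3.7},
  {"gripper":60,"x":-4.7,"y":3.7},
  {"gripper":60,"roll":1.3},
])

```text
validation failed for argument at $.mo...
```

Run:
```python
from h import *
snap("wrist","w1")
plan([.448,-.341,.42],155)
```

```text
t 0.2 pos [0.2311 0.5264 0.4041] q6 -0.21 F [0.3 0.9 0.7] open 0.999 tilt [-0.0006 -0.0009]
toolY yaw -23.7
roll 1.3
shift cm now axes [-70.69  54.74  -1.52] after roll [-69.44  56.31  -1.52]
```

View pics/w1.png

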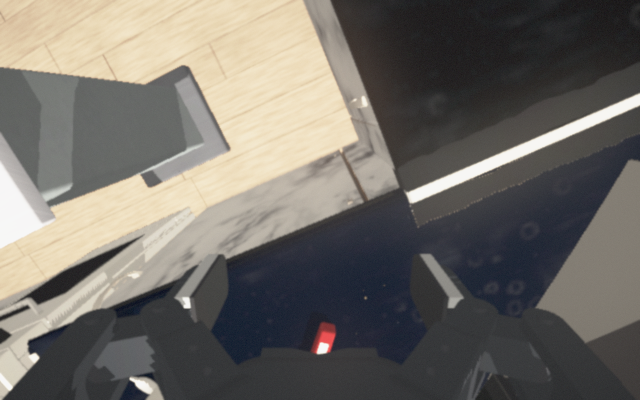

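That wrist view only shows the worktop under the start pose, because the moves were rejected. I'll retry with every field filled in.

>>> move_arm([
  {"gripper":100,"x":-4.7,"y":3.6,"z":-0.3,"roll":0},
  {"gripper":100,"x":-4.7,"y":3.6,"z":-0.3,"roll":0},
  {"gripper":100,"x":-4.7,"y":3.6,"z":-0.3,"roll":0},
  {"gripper":100,"x":-4.7,"y":3.6,"z":-0.3,"roll":0},
  {"gripper":100,"x":-4.7,"y":3.6,"z":-0.3,"roll":0},
])

```text
time_s: 0.82
eef_pos: [0.3014, 0.2373, 0.4198]
eef_rot: [0.0, 0.837, 0.547, 0.0]
wrist_force: [0.6, -0.2, 0.4]
opening: 1.001
```

>>> move_arm([
  {"gripper":100,"x":-4.7,"y":3.6,"z":0,"roll":0},
  {"gripper":100,"x":-4.7,"y":3.6,"z":0,"roll":0},
  {"gripper":100,"x":-4.7,"y":3.6,"z":0,"roll":0},
  {"gripper":100,"x":-4.7,"y":3.6,"z":0,"roll":0},
  {"gripper":100,"x":-4.7,"y":3.6,"z":0,"roll":0},
])

```text
time_s: 1.45
eef_pos: [0.3717, -0.0506, 0.42]
eef_rot: [0.0, 0.837, 0.547, 0.0]
wrist_force: [1.6, 0.7, 0.3]
opening: 1.002
```

>>> move_arm([
  {"gripper":60,"x":-4.7,"y":3.7,"z":0,"roll":0},
  {"gripper":60,"x":-4.7,"y":3.7,"z":0,"roll":0},
  {"gripper":60,"x":-4.7,"y":3.7,"z":0,"roll":0},
  {"gripper":60,"x":-4.7,"y":3.7,"z":0,"roll":0},
  {"gripper":60,"x":0,"y":0,"z":0,"roll":1.3},
])

```text
time_s: 2.08
eef_pos: [0.4318, -0.2838, 0.4187]
eef_rot: [-0.0, 0.845, 0.535, -0.0]
wrist_force: [-0.4, 0.7, 0.2]
opening: 0.599
```

Run:
```python
from h import *
snap("wrist","w2")
plan([.448,-.341,.42],155)
```

```text
t 2.12 pos [ 0.4316 -0.2818  0.4187] q6 -1.94 F [-0.5  0.5 -0. ] open 0.601 tilt [-0.0014  0.0016]
toolY yaw -25.3
roll -0.3
shift cm now axes [-4.66  4.01 -0.14] after roll [-4.67  3.99 -0.14]
```

View pics/w2.png

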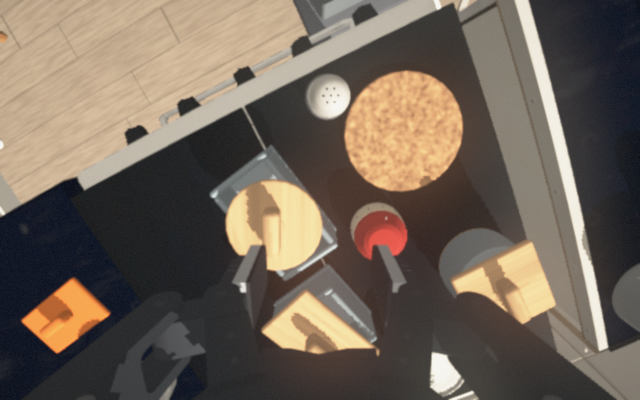

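The wrist view shows the round lid (plate centre about (274,225), handle about (265,210)–(280,258)), the mat at (404,130), the salt shaker at (328,96), the timer at (380,232) and the decoy at (65,315). I'll enlarge this region once and compute from it.

Run:
```python
from h import *
im=cv2.resize(cv2.imread("pics/w2.png")[140:290,200:350],None,fx=4,fy=4,interpolation=cv2.INTER_CUBIC)
cv2.imwrite("pics/w2c.png",np.clip(255*(im/255.)**0.7,0,255).astype(np.uint8))
c=load("w2")
for n,p,z in [("plate",(274,225),.105),("mat",(404,130),.042),("salt",(328,96),.122),("timer",(381,232),.07)]: print(n,world(c,[p],[z])[0].round(4))
```

```text
plate [ 0.4455 -0.3371  0.105 ]
mat [ 0.4259 -0.1787  0.042 ]
salt [ 0.361  -0.2416  0.122 ]
timer [ 0.5121 -0.2463  0.07  ]
```

View pics/w2c.png

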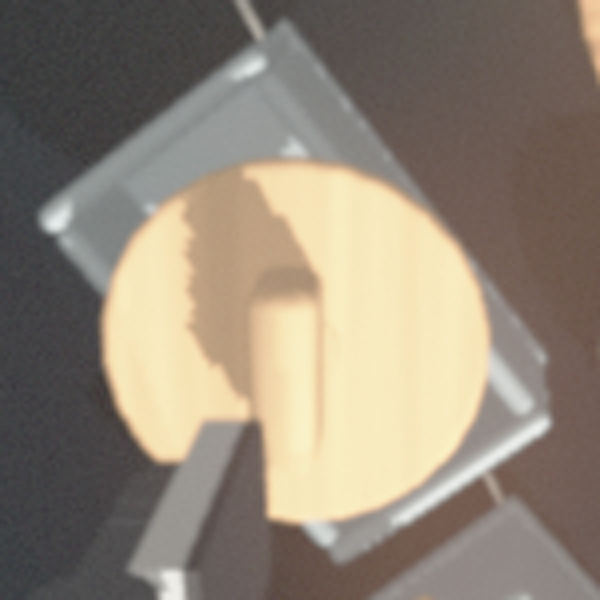

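Run:
```python
from h import *
c=load("w2")
w=world(c,[(200+285/4,140+300/4),(200+292/4,140+455/4)],[.129]*2);d=w[1]-w[0];print(w.round(4),np.degrees(np.arctan2(d[1],d[0])),np.linalg.norm(d))
plan([.4465,-.339,.36],155)
```

```text
[[ 0.4295 -0.3278  0.129 ]
 [ 0.463  -0.3437  0.129 ]] -25.34793417441331 0.037031945264500314
t 2.12 pos [ 0.4316 -0.2818  0.4187] q6 -1.94 F [-0.5  0.5 -0. ] open 0.601 tilt [-0.0014  0.0016]
toolY yaw -25.3
roll -0.3
shift cm now axes [-4.54  3.8   5.86] after roll [-4.56  3.78  5.86]
```

>>> move_arm([
  {"gripper":60,"x":-4.5,"y":3.8,"z":2.0,"roll":0},
  {"gripper":60,"x":0,"y":0,"z":3.0,"roll":0},
  {"gripper":60,"x":0,"y":0,"z":0,"roll":0},
  {"gripper":60,"x":0,"y":0,"z":0,"roll":0},
])

```text
time_s: 2.62
eef_pos: [0.4474, -0.3361, 0.3709]
eef_rot: [0.0, 0.843, 0.538, 0.0]
wrist_force: [1.0, -0.4, 0.4]
opening: 0.602
```

Run:
```python
from h import *
snap("wrist","w3")
plan([.4465,-.339,.36],155)
```

```text
t 2.67 pos [ 0.4475 -0.3363  0.3715] q6 -1.99 F [0.1 0.3 0.1] open 0.597 tilt [ 0.0016 -0.0017]
toolY yaw -24.9
roll 0.1
shift cm now axes [-0.29  0.02  1.15] after roll [-0.29  0.02  1.15]
```

View pics/w3.png

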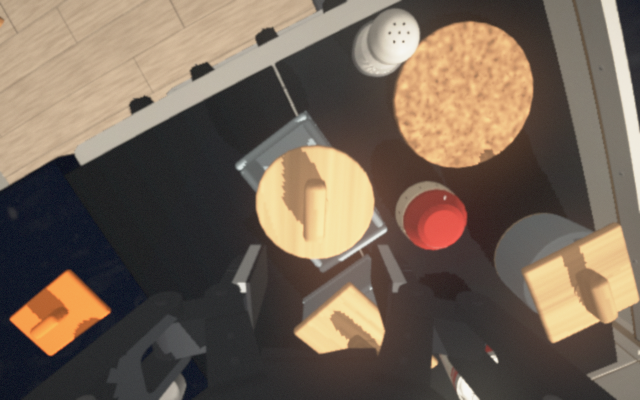

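Now a near view: lid plate centre at (316,203), handle top spanning (315,182)–(314,240), mat centre at (465,94), timer dome at (436,218).

Run:
```python
from h import *
c=load("w3")
for n,p,z in [("plate",(316,203),.105),("h1",(315,182),.129),("h2",(314.5,240),.129),("mat",(465,94),.042),("salt",(403,32),.122),("timer",(432,216),.06)]: print(n,world(c,[p],[z])[0].round(4))
plan([.449,-.3375,.36],155)
```

```text
plate [ 0.4459 -0.3372  0.105 ]
h1 [ 0.4254 -0.3281  0.129 ]
h2 [ 0.4643 -0.3468  0.129 ]
mat [ 0.4263 -0.179   0.042 ]
salt [ 0.3621 -0.2372  0.122 ]
timer [ 0.5161 -0.2492  0.06  ]
t 2.67 pos [ 0.4475 -0.3363  0.3715] q6 -1.99 F [0.1 0.3 0.1] open 0.597 tilt [ 0.0016 -0.0017]
toolY yaw -24.9
roll 0.1
shift cm now axes [-0.05  0.18  1.15] after roll [-0.05  0.18  1.15]
```

>>> move_arm([
  {"gripper":60,"x":-0.15,"y":-0.1,"z":4.0,"roll":0},
  {"gripper":60,"x":0,"y":0,"z":3.5,"roll":0},
  {"gripper":60,"x":0,"y":0,"z":1.5,"roll":0},
  {"gripper":60,"x":0,"y":0,"z":0,"roll":0},
  {"gripper":60,"x":0,"y":0,"z":0,"roll":0},
])

```text
time_s: 3.3
eef_pos: [0.4463, -0.3385, 0.2816]
eef_rot: [0.002, 0.843, 0.537, 0.0]
wrist_force: [0.6, -0.0, 0.4]
opening: 0.599
```

>>> move_arm([
  {"gripper":0,"x":0,"y":0,"z":0,"roll":0},
  {"gripper":0,"x":0,"y":0,"z":0,"roll":0},
  {"gripper":0,"x":0,"y":0,"z":0,"roll":0},
  {"gripper":0,"x":0,"y":0,"z":0,"roll":0},
  {"gripper":0,"x":0,"y":0,"z":0,"roll":0},
])

```text
time_s: 3.92
eef_pos: [0.4459, -0.3384, 0.2808]
eef_rot: [0.001, 0.843, 0.537, 0.0]
wrist_force: [0.2, 1.3, 6.2]
opening: 0.171
```

>>> move_arm([
  {"gripper":0,"x":0,"y":0,"z":-1.0,"roll":0},
  {"gripper":0,"x":0,"y":0,"z":-2.5,"roll":0},
  {"gripper":0,"x":0,"y":0,"z":-3.0,"roll":0},
  {"gripper":0,"x":2.0,"y":-1.2,"z":0,"roll":0},
  {"gripper":0,"x":4.0,"y":-2.4,"z":0,"roll":0},
])

```text
time_s: 4.55
eef_pos: [0.4382, -0.2688, 0.3455]
eef_rot: [0.001, 0.844, 0.536, 0.0]
wrist_force: [0.6, 2.2, -1.4]
opening: 0.173
```

>>> move_arm([
  {"gripper":0,"x":4.0,"y":-2.4,"z":0,"roll":0},
  {"gripper":0,"x":3.0,"y":-1.8,"z":0,"roll":0},
  {"gripper":0,"x":0.8,"y":-0.6,"z":0,"roll":0},
  {"gripper":0,"x":0,"y":0,"z":0,"roll":0},
  {"gripper":0,"x":0,"y":0,"z":0,"roll":0},
])

```text
time_s: 5.18
eef_pos: [0.4281, -0.1785, 0.345]
eef_rot: [0.0, 0.844, 0.537, -0.0]
wrist_force: [0.2, -0.4, -1.0]
opening: 0.175
```

Run:
```python
from h import *
snap("wrist","w4")
plan([.428,-.177,.2365])
```

```text
t 5.22 pos [ 0.428  -0.1786  0.3449] q6 -1.79 F [ 1.3  0.4 -1. ] open 0.176 tilt [ 0.0003 -0.0005]
toolY yaw -25.1
shift cm now axes [ 0.14 -0.07 10.84] after roll [ 0.14 -0.07 10.84]
```

View pics/w4.png

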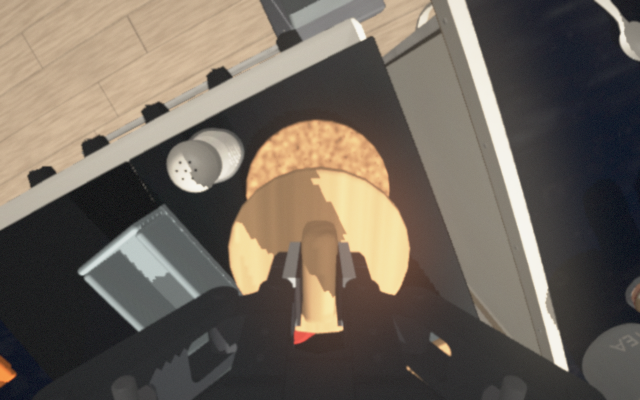

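The lid is held level and centred in the jaws (plate x 229–411), with the mat below it and the salt shaker clear at (193,166). Lowering onto the mat.

>>> move_arm([
  {"gripper":0,"x":0,"y":0,"z":3.0,"roll":0},
  {"gripper":0,"x":0,"y":0,"z":4.0,"roll":0},
  {"gripper":0,"x":0,"y":0,"z":2.5,"roll":0},
  {"gripper":0,"x":0,"y":0,"z":1.0,"roll":0},
  {"gripper":0,"x":0,"y":0,"z":0.3,"roll":0},
])

```text
time_s: 5.85
eef_pos: [0.428, -0.178, 0.2365]
eef_rot: [-0.0, 0.844, 0.537, -0.0]
wrist_force: [0.2, -0.6, -1.4]
opening: 0.172
```

>>> move_arm([
  {"gripper":0,"x":0,"y":0,"z":0,"roll":0},
  {"gripper":55,"x":0,"y":0,"z":0,"roll":0},
  {"gripper":55,"x":0,"y":0,"z":0,"roll":0},
  {"gripper":55,"x":0,"y":0,"z":0,"roll":0},
  {"gripper":55,"x":0,"y":0,"z":-3,"roll":0},
])

```text
time_s: 6.48
eef_pos: [0.4269, -0.1768, 0.2654]
eef_rot: [-0.002, 0.843, 0.537, -0.001]
wrist_force: [-0.3, -0.0, 0.5]
opening: 0.546
```

Run:
```python
from h import *
plan([.592,-.353,.40],20.5)
```

```text
t 6.47 pos [ 0.4269 -0.1768  0.2654] q6 -1.78 F [-0.3 -0.   0.5] open 0.546 tilt [-0.0038  0.0029]
toolY yaw -25.0
roll -45.5
shift cm now axes [ -8.98  22.35 -13.58] after roll [-22.23   9.26 -13.58]
```

>>> move_arm([
  {"gripper":55,"x":0,"y":0,"z":-6,"roll":0},
  {"gripper":55,"x":0,"y":0,"z":-6,"roll":0},
  {"gripper":55,"x":-2,"y":5,"z":-1.5,"roll":0},
  {"gripper":55,"x":-2,"y":5,"z":0,"roll":0},
  {"gripper":55,"x":-2,"y":5,"z":0,"roll":0},
])

```text
time_s: 7.1
eef_pos: [0.5395, -0.2963, 0.4027]
eef_rot: [0.001, 0.843, 0.537, 0.0]
wrist_force: [0.9, -0.9, 0.5]
opening: 0.55
```

>>> move_arm([
  {"gripper":55,"x":-2,"y":5,"z":0,"roll":0},
  {"gripper":55,"x":-1,"y":2.35,"z":0,"roll":-9.1},
  {"gripper":55,"x":0,"y":0,"z":0,"roll":-9.1},
  {"gripper":55,"x":0,"y":0,"z":0,"roll":-9.1},
  {"gripper":55,"x":0,"y":0,"z":0,"roll":-9.1},
])

```text
time_s: 7.72
eef_pos: [0.5924, -0.3535, 0.4014]
eef_rot: [-0.0, 0.631, 0.775, -0.0]
wrist_force: [0.4, 0.1, -0.3]
opening: 0.552
```

>>> move_arm([
  {"gripper":55,"x":0,"y":0,"z":0,"roll":-9.1},
  {"gripper":55,"x":0,"y":0,"z":0,"roll":0},
  {"gripper":55,"x":0,"y":0,"z":0,"roll":0},
  {"gripper":55,"x":0,"y":0,"z":0,"roll":0},
])

```text
time_s: 8.22
eef_pos: [0.5923, -0.3535, 0.4017]
eef_rot: [0.0, 0.571, 0.821, 0.0]
wrist_force: [-0.3, -1.6, -1.5]
opening: 0.552
```

Run:
```python
from h import *
snap("wrist","w5");crop("w5",60,0,640,400,1.37,"w5c")
plan([.592,-.353,.40],20.5)
```

```text
t 8.28 pos [ 0.5923 -0.3535  0.4017] q6 -2.64 F [-0.4  0.2  0.7] open 0.551 tilt [-0. -0.]
toolY yaw 20.4
roll -0.1
shift cm now axes [ 0.06 -0.01  0.17] after roll [ 0.06 -0.01  0.17]
```

View pics/w5.png

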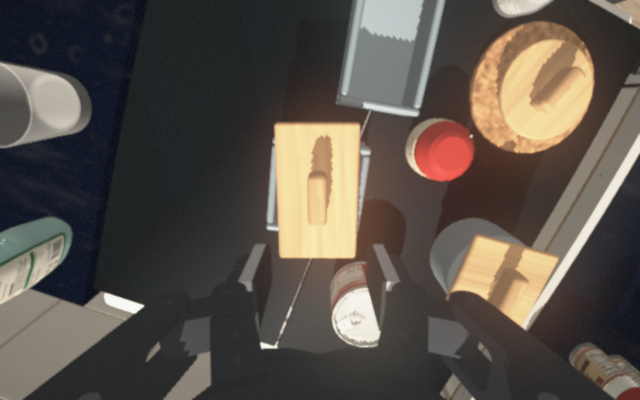

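The wrist view shows the lid_long plate with corners (275,123), (360,121), (356,259), (279,258), and its handle roughly aligned with tool y. lid_round sits on the mat at (546,88). The long dish and the timer are undisturbed.

Run:
```python
from h import *
c=load("w5")
w=world(c,[(275,123),(360,121),(356,259),(279,258)],[.105]*4);print(w.round(4),"centre",w.mean(0).round(4))
for i in range(4):
    d=w[(i+1)%4]-w[i];print(round(1e3*np.linalg.norm(d),1),round(np.degrees(np.arctan2(d[1],d[0]))%180,1))
h=world(c,[(317.5,172),(317,225)],[.129]*2);print("handle",h.mean(0).round(4),np.degrees(np.arctan2(*(h[1]-h[0])[[1,0]])).round(1))
plan([*w.mean(0)[:2],.281],20.7)
```

```text
[[ 0.5483 -0.4078  0.105 ]
 [ 0.5225 -0.3428  0.105 ]
 [ 0.6393 -0.2984  0.105 ]
 [ 0.6634 -0.3661  0.105 ]] centre [ 0.5934 -0.3538  0.105 ]
69.9 111.7
125.0 20.8
71.9 109.6
122.4 19.9
handle [ 0.5908 -0.3549  0.129 ] 19.8
t 8.28 pos [ 0.5923 -0.3535  0.4017] q6 -2.64 F [-0.4  0.2  0.7] open 0.551 tilt [-0. -0.]
toolY yaw 20.4
roll -0.3
shift cm now axes [-0.06  0.09 12.07] after roll [-0.07  0.09 12.07]
```

>>> move_arm([
  {"gripper":55,"x":-0.05,"y":0.1,"z":5.0,"roll":0},
  {"gripper":55,"x":0,"y":0,"z":4.0,"roll":0},
  {"gripper":55,"x":0,"y":0,"z":2.0,"roll":0},
  {"gripper":55,"x":0,"y":0,"z":1.0,"roll":0},
  {"gripper":55,"x":0,"y":0,"z":0,"roll":0},
])

```text
time_s: 8.9
eef_pos: [0.5937, -0.3539, 0.2822]
eef_rot: [0.0, 0.57, 0.822, -0.0]
wrist_force: [0.3, 0.5, 0.4]
opening: 0.553
```

>>> move_arm([
  {"gripper":0,"x":0,"y":0,"z":0,"roll":0},
  {"gripper":0,"x":0,"y":0,"z":0,"roll":0},
  {"gripper":0,"x":0,"y":0,"z":0,"roll":0},
  {"gripper":0,"x":0,"y":0,"z":0,"roll":0},
  {"gripper":0,"x":0,"y":0,"z":0,"roll":0},
])

```text
time_s: 9.52
eef_pos: [0.594, -0.3541, 0.2837]
eef_rot: [0.002, 0.57, 0.822, -0.0]
wrist_force: [0.1, -0.1, 6.1]
opening: 0.17
```

>>> move_arm([
  {"gripper":0,"x":0,"y":0,"z":-1.0,"roll":0},
  {"gripper":0,"x":0,"y":0,"z":-3.0,"roll":0},
  {"gripper":0,"x":0,"y":0,"z":-5.0,"roll":0},
  {"gripper":0,"x":0,"y":0,"z":0,"roll":0},
])

```text
time_s: 10.02
eef_pos: [0.5945, -0.3543, 0.3777]
eef_rot: [0.005, 0.57, 0.822, -0.0]
wrist_force: [0.6, -0.2, -1.7]
opening: 0.17
```

Run:
```python
from h import *
snap("wrist","w6")
plan([.445,-.339,.37],11.5)
```

```text
t 10.07 pos [ 0.5938 -0.3538  0.3745] q6 -2.64 F [ 0.2  0.3 -2.8] open 0.172 tilt [ 0.0034 -0.0029]
toolY yaw 20.5
roll 9.0
shift cm now axes [  6.6  -13.42   0.39] after roll [  4.42 -14.29   0.39]
```

View pics/w6.png

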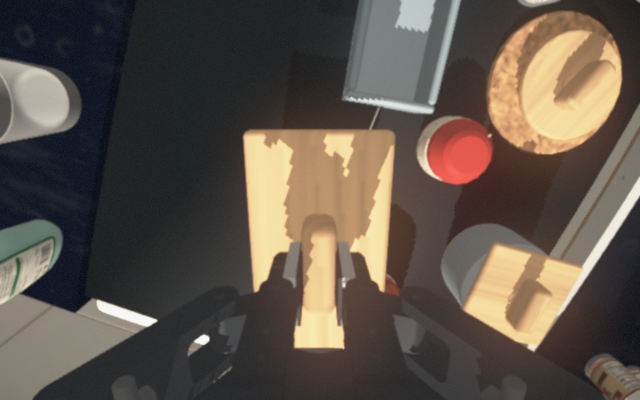

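lid_long is held squarely, with its front edge at x 243–393. Before placing it I'll fit the long dish's rim, using the corners in w3 (at rest).

Run:
```python
from h import *
a=cv2.resize(cv2.imread("pics/w3.png")[100:280,225:400],None,fx=3.4,fy=3.4,interpolation=cv2.INTER_CUBIC)
cv2.imwrite("pics/w3c.png",np.clip(255*(a/255.)**0.55,0,255).astype(np.uint8)[:600])
c=load("w6"); o=ctrl.get_obs();T=np.array(c["world_from_camera"])@np.linalg.inv(np.array(c["tool_from_camera"]))
w=world(c,[(243,129),(393,129)],[T[2,3]-.1787]*2)
print(((w-T[:3,3])@T[:3,:3]).round(4))
```

```text
[[-0.0345 -0.0629  0.1787]
 [ 0.0344 -0.0629  0.1781]]
```

View pics/w3c.png

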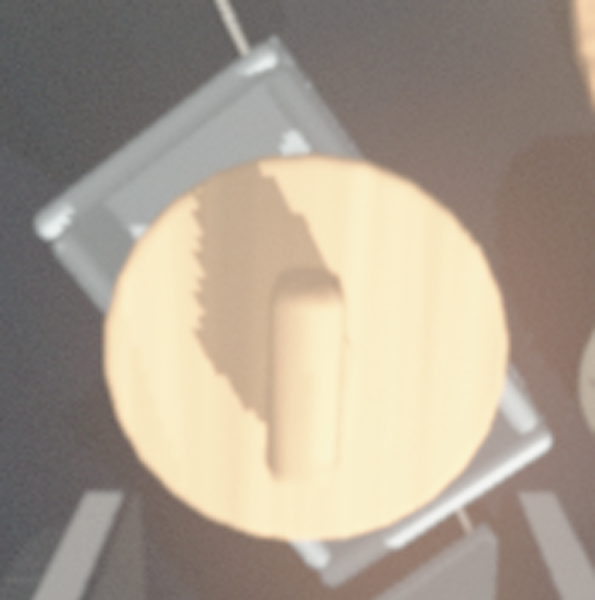

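Outer rim corners in the crop: left (33,224), top (277,36), right (553,440), bottom (333,587).

```bash
cat >> h.py <<'E'
def rect(c,P,z):
    w=world(c,P,[z]*4);m=w.mean(0)[:2]
    print("centre",m.round(4),[(round(1e3*np.linalg.norm(w[(i+1)%4]-w[i]),1),round(np.degrees(np.arctan2(*(w[(i+1)%4]-w[i])[[1,0]]))%180,1)) for i in range(4)]);return m
E
python3 - <<'E'
from h import *
m=rect(load("w3"),(np.array([(33,224),(277,36),(553,440),(333,587)])+.5)/3.4-.5+[225,100],.087)
rect(load("w2"),(np.array([(40,220),(286,20),(550,415),(340,562)])+.5)/4-.5+[200,140],.087)
plan([*m,.37],11.5)
E
```

```text
centre [ 0.446  -0.3392] [(np.float64(73.1), np.float64(101.4)), (np.float64(120.3), np.float64(10.0)), (np.float64(69.6), np.float64(101.9)), (np.float64(121.0), np.float64(11.7))]
centre [ 0.445  -0.3369] [(np.float64(80.3), np.float64(102.5)), (np.float64(120.3), np.float64(7.0)), (np.float64(70.7), np.float64(102.4)), (np.float64(119.7), np.float64(11.6))]
t 10.07 pos [ 0.5938 -0.3538  0.3745] q6 -2.64 F [ 0.2  0.3 -2.8] open 0.172 tilt [ 0.0034 -0.0029]
toolY yaw 20.5
roll 9.0
shift cm now axes [  6.55 -13.33   0.39] after roll [  4.38 -14.19   0.39]
```

>>> move_arm([
  {"gripper":0,"x":1.2,"y":-2.45,"z":0,"roll":0},
  {"gripper":0,"x":2.2,"y":-4.5,"z":0,"roll":0},
  {"gripper":0,"x":2.0,"y":-4.0,"z":0,"roll":0},
  {"gripper":0,"x":1.15,"y":-2.4,"z":0,"roll":0},
  {"gripper":0,"x":0,"y":0,"z":0,"roll":9.2},
])

```text
time_s: 10.7
eef_pos: [0.4433, -0.3383, 0.3697]
eef_rot: [-0.002, 0.636, 0.772, 0.0]
wrist_force: [0.3, 0.2, -1.6]
opening: 0.171
```

>>> move_arm([
  {"gripper":0,"x":0,"y":0,"z":3.0,"roll":0},
  {"gripper":0,"x":0,"y":0,"z":3.0,"roll":0},
  {"gripper":0,"x":0,"y":0,"z":1.5,"roll":0},
  {"gripper":0,"x":0,"y":0,"z":0,"roll":0},
  {"gripper":0,"x":0,"y":0,"z":0,"roll":0},
])

```text
time_s: 11.32
eef_pos: [0.4458, -0.3393, 0.2975]
eef_rot: [0.001, 0.634, 0.773, -0.0]
wrist_force: [1.1, -0.5, -1.8]
opening: 0.168
```

Run:
```python
from h import *
plan([.446,-.339,.273],11.3)
snap("wrist","w7")
crop("w7",180,60,460,270,2.8,"w7c")
```

```text
t 11.32 pos [ 0.4458 -0.3393  0.2975] q6 -2.63 F [ 1.1 -0.5 -1.8] open 0.168 tilt [ 0.0007 -0.0009]
toolY yaw 11.3
roll -0.0
shift cm now axes [0.03 0.03 2.45] after roll [0.03 0.03 2.45]
```

View pics/w7c.png

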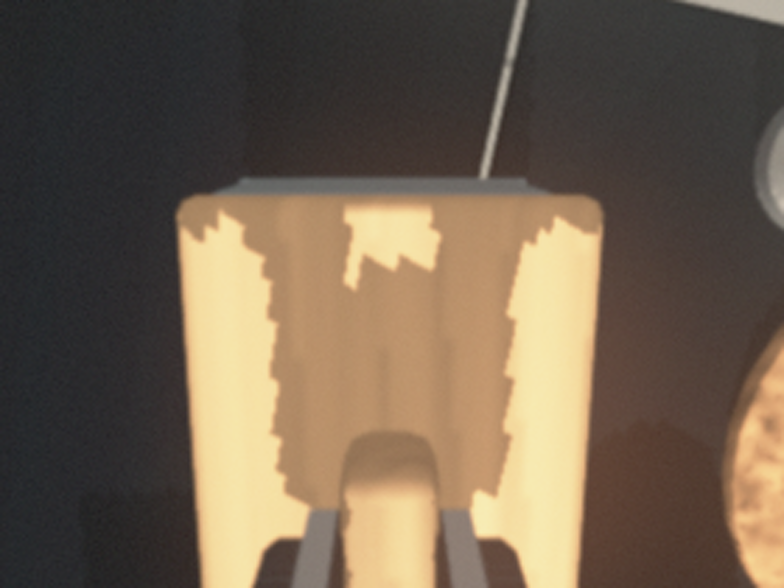

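Run:
```python
from h import *
c=load("w7");T=np.array(c["world_from_camera"])@np.linalg.inv(np.array(c["tool_from_camera"]))
a=np.array([(240,179),(525,179)]);px=(a+.5)/2.8-.5+[180,60]
w=world(c,px,[.032]*2);print("dish base front",((w-T[:3,3])@T[:3,:3]).round(4))
a=np.array([(178,196),(603,196)]);px=(a+.5)/2.8-.5+[180,60]
w=world(c,px,[T[2,3]-.1787]*2);print("lid front",((w-T[:3,3])@T[:3,:3]).round(4),c["cx"])
```

```text
dish base front [[-0.0383 -0.0613  0.2655]
 [ 0.0356 -0.0613  0.2654]]
lid front [[-0.0343 -0.0626  0.1787]
 [ 0.0355 -0.0626  0.1786]] 318.6857791903282
```

The dish and lid agree to about 2 mm: the dish sits 1.5–2 mm toward tool −x and 1 mm toward +y. I'll correct that and lower slowly.

>>> move_arm([
  {"gripper":0,"x":-0.17,"y":0.1,"z":0.5,"roll":0},
  {"gripper":0,"x":0,"y":0,"z":0.5,"roll":0},
  {"gripper":0,"x":0,"y":0,"z":0.4,"roll":0},
  {"gripper":0,"x":0,"y":0,"z":0.3,"roll":0},
  {"gripper":0,"x":0,"y":0,"z":0,"roll":0},
])

```text
time_s: 12.0
eef_pos: [0.4467, -0.3404, 0.2793]
eef_rot: [-0.0, 0.634, 0.773, 0.0]
wrist_force: [-0.1, 0.3, -1.7]
opening: 0.17
```

>>> move_arm([
  {"gripper":0,"x":0,"y":0,"z":0.2,"roll":0},
  {"gripper":0,"x":0,"y":0,"z":0.2,"roll":0},
  {"gripper":0,"x":0,"y":0,"z":0,"roll":0},
])

```text
time_s: 12.38
eef_pos: [0.4467, -0.3404, 0.2755]
eef_rot: [-0.0, 0.634, 0.773, 0.0]
wrist_force: [0.3, 0.0, -2.1]
opening: 0.169
```

>>> move_arm([
  {"gripper":0,"x":0,"y":0,"z":0.15,"roll":0},
  {"gripper":0,"x":0,"y":0,"z":0,"roll":0},
])

```text
time_s: 12.62
eef_pos: [0.4468, -0.3405, 0.2741]
eef_rot: [0.0, 0.634, 0.773, 0.0]
wrist_force: [-0.4, 0.1, -2.3]
opening: 0.176
```

>>> move_arm([
  {"gripper":0,"x":0,"y":0,"z":0.1,"roll":0},
  {"gripper":0,"x":0,"y":0,"z":0,"roll":0},
])

```text
time_s: 12.88
eef_pos: [0.4468, -0.3405, 0.274]
eef_rot: [0.0, 0.634, 0.773, -0.0]
wrist_force: [-2.4, 2.2, 5.2]
opening: 0.169
```

Contact at .274 is exactly the seated height. Releasing.

>>> move_arm([
  {"gripper":55,"x":0,"y":0,"z":0,"roll":0},
  {"gripper":55,"x":0,"y":0,"z":0,"roll":0},
  {"gripper":55,"x":0,"y":0,"z":0,"roll":0},
  {"gripper":55,"x":0,"y":0,"z":-4,"roll":0},
  {"gripper":55,"x":0,"y":0,"z":-5,"roll":0},
])

```text
time_s: 13.5
eef_pos: [0.4464, -0.3401, 0.3628]
eef_rot: [-0.002, 0.634, 0.773, 0.0]
wrist_force: [1.2, -0.2, 1.3]
opening: 0.55
```

Run:
```python
from h import *
plan([.614,-.153,.40],5)
```

```text
t 13.5 pos [ 0.4464 -0.3401  0.3628] q6 -2.63 F [ 1.2 -0.2  1.3] open 0.55 tilt [-0.0022  0.0026]
toolY yaw 11.3
roll 6.3
shift cm now axes [15.08 20.09 -3.71] after roll [17.19 18.32 -3.71]
```

>>> move_arm([
  {"gripper":55,"x":3.0,"y":4.0,"z":-3.7,"roll":0},
  {"gripper":55,"x":3.5,"y":4.7,"z":0,"roll":0},
  {"gripper":55,"x":3.5,"y":4.7,"z":0,"roll":0},
  {"gripper":55,"x":3.5,"y":4.7,"z":0,"roll":0},
  {"gripper":55,"x":1.6,"y":2.0,"z":0,"roll":6.3},
])

```text
time_s: 14.12
eef_pos: [0.6159, -0.1503, 0.4]
eef_rot: [-0.0, 0.675, 0.737, 0.0]
wrist_force: [-0.1, -0.9, -0.4]
opening: 0.547
```

>>> move_arm([
  {"gripper":55,"x":0,"y":0,"z":0,"roll":0},
  {"gripper":55,"x":0,"y":0,"z":0,"roll":0},
  {"gripper":55,"x":0,"y":0,"z":0,"roll":0},
])

```text
time_s: 14.5
eef_pos: [0.6137, -0.1541, 0.4002]
eef_rot: [-0.0, 0.676, 0.737, -0.0]
wrist_force: [1.0, 0.4, -0.7]
opening: 0.547
```

Run:
```python
from h import *
snap("wrist","w8")
im=cv2.imread("pics/w8.png");cv2.imwrite("pics/w8b.png",np.clip(255*(im/255.)**0.65,0,255).astype(np.uint8))
crop("w8b",0,0,480,300,1.65,"w8c")
plan([.614,-.153,.40],5)
```

```text
t 14.55 pos [ 0.6138 -0.1542  0.4002] q6 -2.09 F [-0.2 -0.2  0.2] open 0.552 tilt [-0.0001 -0.0002]
toolY yaw 4.9
roll -0.1
shift cm now axes [0.11 0.03 0.02] after roll [0.11 0.03 0.02]
```

View pics/w8c.png

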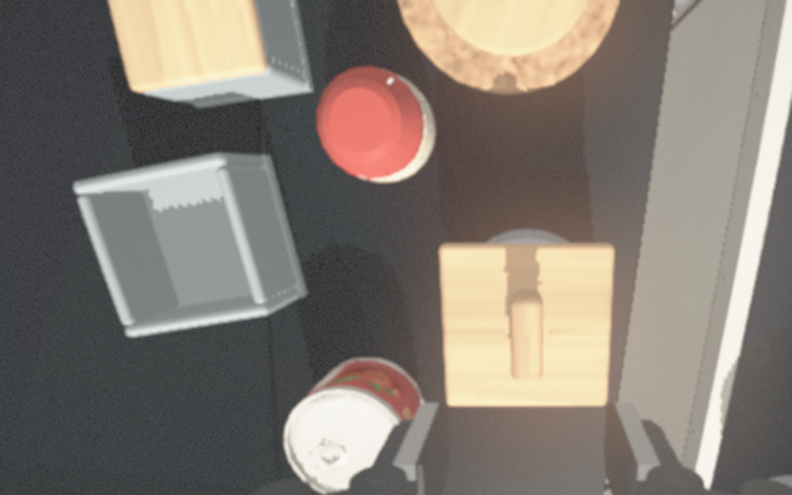

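The lid_long is now seated on the long dish. Empty square dish rim corners in the crop: (75,185), (222,154), (267,314), (128,337). lid_square corners: (440,244), (614,244), (606,405), (447,405).

Run:
```python
from h import *
c=load("w8");f=lambda P:(np.array(P)+.5)/1.65-.5
m=rect(c,f([(440,244),(614,244),(606,405),(447,405)]),.105)
rect(c,f([(75,185),(222,154),(267,314),(128,337)]),.087)
h=world(c,f([(526,300),(527,375)]),[.129]*2);print("handle",h.mean(0).round(4),np.degrees(np.arctan2(*(h[1]-h[0])[[1,0]])).round(1))
plan([*m,.281],5)
```

```text
centre [ 0.6177 -0.1531] [(np.float64(88.1), np.float64(95.0)), (np.float64(88.7), np.float64(4.8)), (np.float64(88.2), np.float64(95.0)), (np.float64(88.7), np.float64(4.8))]
centre [ 0.5951 -0.3525] [(np.float64(87.1), np.float64(104.2)), (np.float64(87.8), np.float64(13.2)), (np.float64(87.2), np.float64(104.0)), (np.float64(87.5), np.float64(13.2))]
handle [ 0.6159 -0.1534  0.129 ] 5.7
t 14.55 pos [ 0.6138 -0.1542  0.4002] q6 -2.09 F [-0.2 -0.2  0.2] open 0.552 tilt [-0.0001 -0.0002]
toolY yaw 4.9
roll -0.1
shift cm now axes [ 0.08  0.4  11.92] after roll [ 0.08  0.4  11.92]
```

>>> move_arm([
  {"gripper":55,"x":0.08,"y":0.35,"z":5.0,"roll":0},
  {"gripper":55,"x":0,"y":0,"z":4.0,"roll":0},
  {"gripper":55,"x":0,"y":0,"z":2.0,"roll":0},
  {"gripper":55,"x":0,"y":0,"z":0.8,"roll":0},
  {"gripper":55,"x":0,"y":0,"z":0,"roll":0},
])

```text
time_s: 15.18
eef_pos: [0.618, -0.1523, 0.283]
eef_rot: [0.001, 0.676, 0.737, 0.0]
wrist_force: [-0.2, -0.7, 1.2]
opening: 0.548
```

>>> move_arm([
  {"gripper":0,"x":0,"y":0,"z":0,"roll":0},
  {"gripper":0,"x":0,"y":0,"z":0,"roll":0},
  {"gripper":0,"x":0,"y":0,"z":0,"roll":0},
  {"gripper":0,"x":0,"y":0,"z":0,"roll":0},
  {"gripper":0,"x":0,"y":0,"z":0,"roll":0},
])

```text
time_s: 15.8
eef_pos: [0.6184, -0.1522, 0.284]
eef_rot: [0.001, 0.676, 0.737, 0.0]
wrist_force: [-0.7, 0.2, 5.7]
opening: 0.171
```

>>> move_arm([
  {"gripper":0,"x":0,"y":0,"z":-1.0,"roll":0},
  {"gripper":0,"x":0,"y":0,"z":-3.0,"roll":0},
  {"gripper":0,"x":0,"y":0,"z":-5.0,"roll":0},
  {"gripper":0,"x":0,"y":0,"z":0,"roll":0},
])

```text
time_s: 16.3
eef_pos: [0.619, -0.1523, 0.3778]
eef_rot: [0.004, 0.676, 0.737, 0.001]
wrist_force: [0.2, -0.4, -0.7]
opening: 0.169
```

Run:
```python
from h import *
snap("wrist","w9");c=load("w9")
# warm-coloured lid blob extents and dish behind (saved for one crop)
crop("w9",120,60,520,330,1.95,"w9c")
plan([.595,-.3525,.37],13.7)
```

```text
t 16.35 pos [ 0.6182 -0.152   0.375 ] q6 -2.09 F [ 0.2  1.  -1.9] open 0.167 tilt [ 0.0042 -0.0019]
toolY yaw 5.0
roll -8.7
shift cm now axes [-19.77  -4.06   0.53] after roll [-18.93  -7.     0.53]
```

View pics/w9c.png

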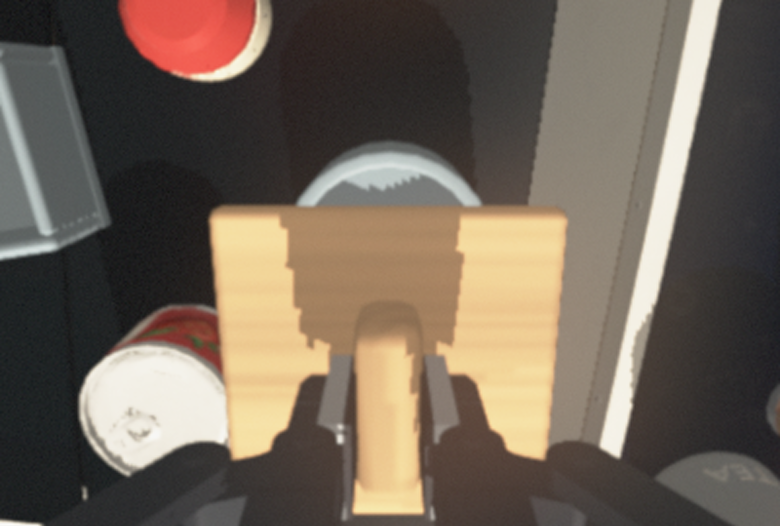

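Run:
```python
from h import *
c=load("w9");T=np.array(c["world_from_camera"])@np.linalg.inv(np.array(c["tool_from_camera"]))
px=(np.array([(211,207),(567,207)])+.5)/1.95-.5+[120,60]
w=world(c,px,[T[2,3]-.1787]*2);print("lid front",((w-T[:3,3])@T[:3,:3]).round(4))
```

```text
lid front [[-0.0427 -0.0459  0.1785]
 [ 0.0439 -0.0459  0.1781]]
```

>>> move_arm([
  {"gripper":0,"x":-2.5,"y":-0.5,"z":0,"roll":0},
  {"gripper":0,"x":-5.0,"y":-1.0,"z":0,"roll":0},
  {"gripper":0,"x":-5.0,"y":-1.0,"z":0,"roll":0},
  {"gripper":0,"x":-4.8,"y":-1.0,"z":0,"roll":0},
  {"gripper":0,"x":-2.55,"y":-0.6,"z":0,"roll":0},
])

```text
time_s: 16.98
eef_pos: [0.5931, -0.3554, 0.3702]
eef_rot: [-0.002, 0.676, 0.737, -0.0]
wrist_force: [0.7, 0.7, -0.3]
opening: 0.174
```

>>> move_arm([
  {"gripper":0,"x":0,"y":0,"z":2.0,"roll":-8.7},
  {"gripper":0,"x":0,"y":0,"z":3.0,"roll":0},
  {"gripper":0,"x":0,"y":0,"z":2.5,"roll":0},
  {"gripper":0,"x":0,"y":0,"z":0,"roll":0},
  {"gripper":0,"x":0,"y":0,"z":0,"roll":0},
])

```text
time_s: 17.6
eef_pos: [0.5945, -0.353, 0.2978]
eef_rot: [0.0, 0.618, 0.787, 0.0]
wrist_force: [-0.0, -1.0, -1.3]
opening: 0.168
```

Run:
```python
from h import *
plan([.5945,-.3535,.274],13.7)
snap("wrist","w10")
im=cv2.imread("pics/w10.png");cv2.imwrite("pics/w10b.png",np.clip(255*(im/255.)**0.6,0,255).astype(np.uint8))
crop("w10b",180,60,460,270,2.8,"w10c")
```

```text
t 17.6 pos [ 0.5945 -0.353   0.2978] q6 -2.52 F [-0.  -1.  -1.3] open 0.168 tilt [ 0.0003 -0.0001]
toolY yaw 13.7
roll 0.0
shift cm now axes [-0.05 -0.01  2.38] after roll [-0.05 -0.01  2.38]
```

View pics/w10c.png

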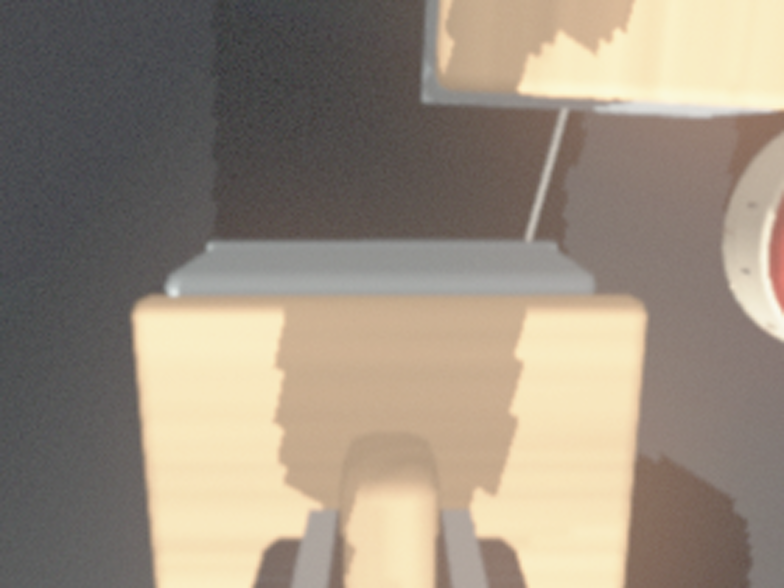

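Dish base front edge at crop y≈242, x 207–557, and rim at x 166–595. Lid front edge at y≈298, x 133–645.

Run:
```python
from h import *
c=load("w10");T=np.array(c["world_from_camera"])@np.linalg.inv(np.array(c["tool_from_camera"]))
f=lambda a:(np.array(a)+.5)/2.8-.5+[180,60]
for n,a,z in [("base",[(207,242),(557,242)],.032),("rim",[(166,291),(595,291)],.087),("lid top",[(133,300),(645,300)],T[2,3]-.1787)]:
    w=world(c,f(a),[z]*2);print(n,((w-T[:3,3])@T[:3,:3]).round(4))
```

```text
base [[-0.0479 -0.045   0.2658]
 [ 0.0448 -0.045   0.2658]]
rim [[-0.0456 -0.0413  0.2108]
 [ 0.0428 -0.0413  0.2108]]
lid top [[-0.0432 -0.0453  0.1787]
 [ 0.0438 -0.0453  0.1787]]
```

>>> move_arm([
  {"gripper":0,"x":-0.17,"y":0.05,"z":0.5,"roll":0},
  {"gripper":0,"x":0,"y":0,"z":0.5,"roll":0},
  {"gripper":0,"x":0,"y":0,"z":0.4,"roll":0},
  {"gripper":0,"x":0,"y":0,"z":0.3,"roll":0},
  {"gripper":0,"x":0,"y":0,"z":0,"roll":0},
])

```text
time_s: 18.27
eef_pos: [0.5949, -0.3547, 0.2797]
eef_rot: [-0.0, 0.618, 0.786, 0.0]
wrist_force: [0.2, -0.6, -2.1]
opening: 0.172
```

>>> move_arm([
  {"gripper":0,"x":0,"y":0,"z":0.2,"roll":0},
  {"gripper":0,"x":0,"y":0,"z":0.2,"roll":0},
  {"gripper":0,"x":0,"y":0,"z":0,"roll":0},
])

```text
time_s: 18.65
eef_pos: [0.595, -0.3547, 0.276]
eef_rot: [-0.0, 0.618, 0.786, -0.0]
wrist_force: [0.6, 0.7, -1.5]
opening: 0.168
```

>>> move_arm([
  {"gripper":0,"x":0,"y":0,"z":0.15,"roll":0},
  {"gripper":0,"x":0,"y":0,"z":0,"roll":0},
])

```text
time_s: 18.9
eef_pos: [0.595, -0.3548, 0.2746]
eef_rot: [-0.0, 0.618, 0.786, 0.0]
wrist_force: [0.4, 0.0, -0.9]
opening: 0.173
```

>>> move_arm([
  {"gripper":0,"x":0,"y":0,"z":0.08,"roll":0},
  {"gripper":0,"x":0,"y":0,"z":0,"roll":0},
])

```text
time_s: 19.15
eef_pos: [0.5951, -0.3548, 0.2744]
eef_rot: [0.0, 0.618, 0.786, -0.0]
wrist_force: [-2.2, 1.1, 2.1]
opening: 0.171
```

>>> move_arm([
  {"gripper":55,"x":0,"y":0,"z":0,"roll":0},
  {"gripper":55,"x":0,"y":0,"z":0,"roll":0},
  {"gripper":55,"x":0,"y":0,"z":0,"roll":0},
  {"gripper":55,"x":0,"y":0,"z":-4,"roll":0},
  {"gripper":55,"x":0,"y":0,"z":-6,"roll":0},
])

```text
time_s: 19.77
eef_pos: [0.5944, -0.3544, 0.372]
eef_rot: [-0.003, 0.618, 0.786, 0.0]
wrist_force: [-0.1, -0.2, 1.2]
opening: 0.55
```

Run:
```python
from h import *
plan([.51,-.16,.42],155)
```

```text
t 19.77 pos [ 0.5944 -0.3544  0.372 ] q6 -2.52 F [-0.1 -0.2  1.2] open 0.55 tilt [-0.0043  0.0037]
toolY yaw 13.7
roll 38.7
shift cm now axes [20.91 -3.62 -4.69] after roll [ 14.06 -15.89  -4.69]
```

Run:
```python
from h import *
plan([.565,-.185,.46],155)
```

```text
t 19.77 pos [ 0.5944 -0.3544  0.372 ] q6 -2.52 F [-0.1 -0.2  1.2] open 0.55 tilt [-0.0043  0.0037]
toolY yaw 13.7
roll 38.7
shift cm now axes [17.2   1.12 -8.72] after roll [14.12 -9.87 -8.72]
```

>>> move_arm([
  {"gripper":55,"x":3.2,"y":0.2,"z":-4.4,"roll":0},
  {"gripper":55,"x":4.0,"y":0.3,"z":-4.3,"roll":0},
  {"gripper":55,"x":5.0,"y":0.3,"z":0,"roll":0},
  {"gripper":55,"x":5.0,"y":0.3,"z":0,"roll":0},
  {"gripper":55,"x":0,"y":0,"z":0,"roll":9.7},
])

```text
time_s: 20.4
eef_pos: [0.5646, -0.1816, 0.4615]
eef_rot: [0.0, 0.682, 0.731, 0.0]
wrist_force: [-1.0, -0.3, 0.1]
opening: 0.549
```

>>> move_arm([
  {"gripper":55,"x":0,"y":0,"z":0,"roll":9.7},
  {"gripper":55,"x":0,"y":0,"z":0,"roll":9.7},
  {"gripper":55,"x":0,"y":0,"z":0,"roll":9.6},
  {"gripper":55,"x":0,"y":0,"z":0,"roll":0},
  {"gripper":55,"x":0,"y":0,"z":0,"roll":0},
])

```text
time_s: 21.02
eef_pos: [0.565, -0.1851, 0.4609]
eef_rot: [0.0, 0.843, 0.539, -0.0]
wrist_force: [-0.0, -0.8, 0.9]
opening: 0.546
```

Run:
```python
from h import *
plan([.565,-.185,.46],155)
snap("wrist","w11")
im=cv2.imread("pics/w11.png");cv2.imwrite("pics/w11b.png",np.clip(255*(im/255.)**0.6,0,255).astype(np.uint8))
crop("w11b",140,0,500,285,2.1,"w11c")
```

```text
t 21.02 pos [ 0.565  -0.1851  0.4609] q6 -1.65 F [-0.  -0.8  0.9] open 0.546 tilt [ 0. -0.]
toolY yaw -24.8
roll 0.2
shift cm now axes [ 0.   -0.    0.09] after roll [ 0.   -0.    0.09]
```

View pics/w11c.png

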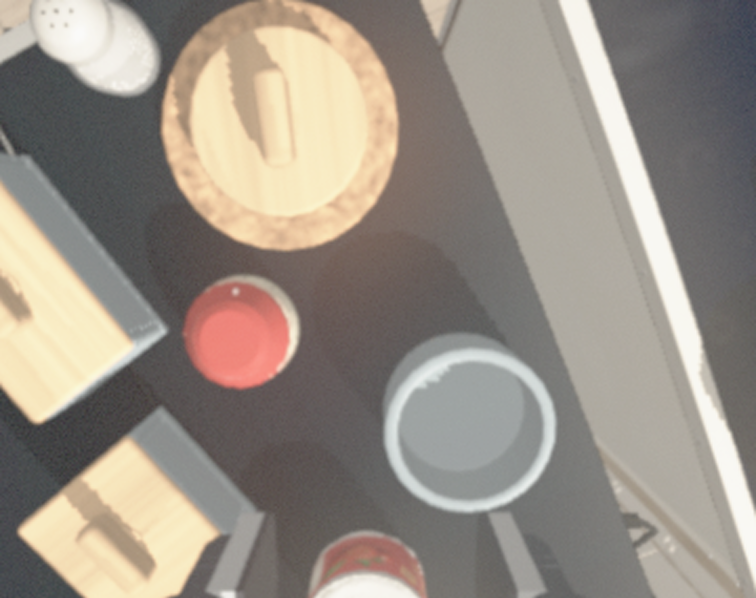

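Both targets are visible: lid_round's plate spans crop x 190–367, y 25–216, and the round dish's outer rim spans x 384–555, y 347–512. I'll fit projected circles to those extents.

Run:
```python
from h import *
from scipy.optimize import least_squares
c=load("w11");f=lambda P:(np.array(P,float)+.5)/2.1-.5+[140,0]
def fit(b,r,z,g):
    (x0,y0),(x1,y1)=f(b[:2]),f(b[2:]);t=np.linspace(0,2*np.pi,181)
    def e(p):
        P=np.c_[p[0]+p[2]*np.cos(t),p[1]+p[2]*np.sin(t),0*t+z];q=proj(c,P);return [q[:,0].min()-x0,q[:,0].max()-x1,q[:,1].min()-y0,q[:,1].max()-y1]
    s=least_squares(e,[*g,r]);print(s.x.round(4),np.abs(s.fun).max().round(2));return s.x
a=fit((190,25,367,216),.047,.060,(.43,-.18))
fit((384,347,555,512),.047,.087,(.59,-.19))
h=world(c,f([(270,80),(280,158)]),[.084]*2);print("handle",h.mean(0).round(4),np.degrees(np.arctan2(*(h[1]-h[0])[[1,0]])).round(1))
plan([*a[:2],.2385],155)
plan([.428,-.178,.2385],155)
```

```text
[ 0.4306 -0.1781  0.0463] 0.23
[ 0.6184 -0.153   0.0468] 0.2
handle [ 0.4329 -0.1773  0.084 ] -19.1
t 21.07 pos [ 0.565  -0.1851  0.4609] q6 -1.65 F [-0.7 -0.6  0.7] open 0.55 tilt [ 0. -0.]
toolY yaw -24.9
roll 0.1
shift cm now axes [ -5.02 -12.49  22.24] after roll [ -5.05 -12.48  22.24]
t 21.07 pos [ 0.565  -0.1851  0.4609] q6 -1.65 F [-0.7 -0.6  0.7] open 0.55 tilt [ 0. -0.]
toolY yaw -24.9
roll 0.1
shift cm now axes [ -5.12 -12.73  22.24] after roll [ -5.15 -12.72  22.24]
```

>>> move_arm([
  {"gripper":55,"x":-1.7,"y":-4.2,"z":0,"roll":0},
  {"gripper":55,"x":-1.7,"y":-4.2,"z":2.0,"roll":0},
  {"gripper":55,"x":-1.65,"y":-4.2,"z":4.0,"roll":0},
  {"gripper":55,"x":0,"y":0,"z":5.0,"roll":0},
  {"gripper":55,"x":0,"y":0,"z":5.0,"roll":0},
])

```text
time_s: 21.7
eef_pos: [0.4291, -0.1776, 0.3004]
eef_rot: [0.001, 0.843, 0.538, 0.0]
wrist_force: [1.0, -0.7, -0.5]
opening: 0.546
```

>>> move_arm([
  {"gripper":55,"x":0,"y":0,"z":3.5,"roll":0},
  {"gripper":55,"x":0,"y":0,"z":2.0,"roll":0},
  {"gripper":55,"x":0,"y":0,"z":0.5,"roll":0},
  {"gripper":55,"x":0,"y":0,"z":0,"roll":0},
])

```text
time_s: 22.2
eef_pos: [0.4297, -0.1777, 0.2413]
eef_rot: [0.0, 0.843, 0.538, 0.0]
wrist_force: [-0.0, 0.5, 0.2]
opening: 0.552
```

Run:
```python
from h import *
plan([.4295,-.178,.2385],155)
```

```text
t 22.2 pos [ 0.4297 -0.1777  0.2413] q6 -1.78 F [-0.   0.5  0.2] open 0.552 tilt [ 0.0003 -0.0002]
toolY yaw -25.0
roll 0.0
shift cm now axes [-0.03 -0.01  0.28] after roll [-0.03 -0.01  0.28]
```

>>> move_arm([
  {"gripper":55,"x":0,"y":0,"z":0.25,"roll":0},
  {"gripper":0,"x":0,"y":0,"z":0,"roll":0},
  {"gripper":0,"x":0,"y":0,"z":0,"roll":0},
  {"gripper":0,"x":0,"y":0,"z":0,"roll":0},
  {"gripper":0,"x":0,"y":0,"z":0,"roll":0},
])

```text
time_s: 22.82
eef_pos: [0.4298, -0.1778, 0.2392]
eef_rot: [0.001, 0.843, 0.537, 0.0]
wrist_force: [-1.5, 0.5, 6.2]
opening: 0.175
```

>>> move_arm([
  {"gripper":0,"x":0,"y":0,"z":0,"roll":0},
  {"gripper":0,"x":0,"y":0,"z":-1.0,"roll":0},
  {"gripper":0,"x":0,"y":0,"z":-4.0,"roll":0},
  {"gripper":0,"x":0,"y":0,"z":-5.5,"roll":0},
  {"gripper":0,"x":0,"y":0,"z":-4.0,"roll":0},
])

```text
time_s: 23.45
eef_pos: [0.4295, -0.1775, 0.386]
eef_rot: [0.001, 0.843, 0.537, 0.0]
wrist_force: [1.0, 0.3, -0.8]
opening: 0.172
```

Run:
```python
from h import *
plan([.6178,-.1527,.37],155)
```

```text
t 23.45 pos [ 0.4295 -0.1775  0.386 ] q6 -1.78 F [ 1.   0.3 -0.8] open 0.172 tilt [ 0.0016 -0.0011]
toolY yaw -25.0
roll -0.0
shift cm now axes [10.21 16.02  1.63] after roll [10.2  16.02  1.63]
```

>>> move_arm([
  {"gripper":0,"x":2.0,"y":3.2,"z":0,"roll":0},
  {"gripper":0,"x":3.0,"y":4.7,"z":0,"roll":0},
  {"gripper":0,"x":3.0,"y":4.7,"z":0,"roll":0},
  {"gripper":0,"x":2.2,"y":3.4,"z":0.7,"roll":0},
  {"gripper":0,"x":0,"y":0,"z":3.0,"roll":0},
])

```text
time_s: 24.08
eef_pos: [0.6204, -0.1522, 0.348]
eef_rot: [0.002, 0.843, 0.538, 0.002]
wrist_force: [-0.2, -1.0, -1.7]
opening: 0.168
```

>>> move_arm([
  {"gripper":0,"x":0,"y":0,"z":3.0,"roll":0},
  {"gripper":0,"x":0,"y":0,"z":2.0,"roll":0},
  {"gripper":0,"x":0,"y":0,"z":0,"roll":0},
  {"gripper":0,"x":0,"y":0,"z":0,"roll":0},
])

```text
time_s: 24.58
eef_pos: [0.618, -0.153, 0.2978]
eef_rot: [0.001, 0.843, 0.537, 0.001]
wrist_force: [0.0, 0.1, -0.7]
opening: 0.174
```

Run:
```python
from h import *
plan([.6178,-.1527,.274],155)
c=snap("wrist","w12");g=cv2.cvtColor(c["img"],cv2.COLOR_RGB2GRAY)
hsv=cv2.cvtColor(c["img"],cv2.COLOR_RGB2HSV)
for y in range(126,178,3):
    r=c["img"][y,200:440].astype(int);warm=(r[:,0]-r[:,2]>40);gr=(~warm)&(r.min(1)>70)
    f=lambda m:(200+np.where(m)[0][[0,-1]]).tolist() if m.any() else None
    print(y,"warm",f(warm),"grey",f(gr),c["img"][y,320].tolist())
```

```text
t 24.57 pos [ 0.618  -0.153   0.2978] q6 -1.56 F [ 0.   0.1 -0.7] open 0.174 tilt [ 0.0018 -0.0008]
toolY yaw -25.0
roll -0.0
shift cm now axes [ 0.02 -0.04  2.38] after roll [ 0.02 -0.04  2.38]
126 warm None grey [378, 439] [41, 34, 34]
129 warm None grey [376, 439] [43, 38, 35]
132 warm None grey [378, 439] [46, 38, 35]
135 warm None grey [378, 439] [50, 42, 39]
138 warm None grey [379, 439] [51, 43, 40]
141 warm None grey [376, 439] [50, 41, 37]
144 warm None grey [376, 439] [61, 57, 53]
147 warm None grey [302, 439] [102, 101, 99]
150 warm None grey [294, 439] [105, 104, 100]
153 warm None grey [288, 439] [104, 104, 100]
156 warm None grey [283, 439] [122, 124, 122]
159 warm None grey [279, 439] [128, 129, 128]
162 warm None grey [275, 439] [124, 125, 122]
165 warm [315, 323] grey [273, 439] [140, 115, 92]
168 warm [295, 344] grey [271, 439] [219, 174, 127]
171 warm [287, 352] grey [268, 439] [239, 205, 148]
174 warm [280, 360] grey [266, 439] [242, 212, 151]
177 warm [273, 365] grey [263, 439] [242, 213, 153]
```

Run:
```python
from h import *
c=load("w12");T=np.array(c["world_from_camera"])@np.linalg.inv(np.array(c["tool_from_camera"]))
L=[];Rr=[]
for y in range(147,163,3):
    m=c["img"][y].min(1)>70;a=b=318
    while m[a-1]:a-=1
    while m[b+1]:b+=1
    L.append(a);Rr.append(b)
print(L,Rr,c["img"][153,330:380:5].min(1))
col=c["img"][135:170,319].min(1);print(col.tolist())
t=np.linspace(0,2*np.pi,361)
for dx in(-.002,0,.002):
  for dy in(-.002,0,.002):
    ctr=T[:3,3]+T[:3,:3]@[dx,dy,0]
    Q=[proj(c,np.c_[ctr[0]+.047*np.cos(t),ctr[1]+.047*np.sin(t),0*t+z]) for z in(.032,.087)]
    h=cv2.convexHull(np.vstack(Q).astype(np.float32)).reshape(-1,2)
    im=np.zeros((400,640),np.uint8);cv2.fillPoly(im,[h.round().astype(int)],1)
    print(dx,dy,[(int(np.where(im[y])[0].min()),int(np.where(im[y])[0].max())) if im[y].any() else None for y in range(147,163,3)],"top",round(h[:,1].min(),1))
```

```text
[302, 294, 288, 283, 279, 275] [335, 343, 349, 354, 360, 362] [ 97 101  98  99  70  47  68  70  71  69]
[34, 36, 36, 37, 38, 36, 38, 37, 39, 53, 80, 93, 99, 100, 98, 101, 101, 100, 100, 102, 108, 121, 129, 131, 129, 126, 123, 122, 116, 102, 90, 92, 109, 129, 138]
-0.002 -0.002 [(286, 344), (282, 349), (277, 353), (274, 357), (271, 360), (268, 363)] top 140.2
-0.002 0 [(293, 338), (286, 345), (281, 350), (277, 354), (273, 357), (270, 360)] top 142.9
-0.002 0.002 [(301, 330), (292, 339), (286, 345), (281, 350), (277, 354), (273, 357)] top 145.7
0 -0.002 [(289, 347), (284, 352), (280, 356), (277, 359), (274, 362), (270, 365)] top 140.2
0 0 [(295, 341), (288, 348), (284, 352), (279, 357), (276, 360), (273, 363)] top 142.9
0 0.002 [(304, 332), (294, 342), (288, 348), (284, 352), (279, 357), (276, 360)] top 145.7
0.002 -0.002 [(292, 349), (287, 354), (283, 359), (279, 362), (276, 365), (273, 368)] top 140.2
0.002 0 [(298, 343), (291, 350), (286, 355), (282, 359), (279, 363), (276, 366)] top 142.9
0.002 0.002 [(306, 335), (297, 344), (291, 350), (286, 355), (282, 359), (279, 363)] top 145.7
```

The silhouette matches a dish centre 0.2 mm in x and 1.7 mm in y from the TCP. I'll correct y by about +2 mm and lower.

>>> move_arm([
  {"gripper":0,"x":0,"y":0.2,"z":0.5,"roll":0},
  {"gripper":0,"x":0,"y":0,"z":0.5,"roll":0},
  {"gripper":0,"x":0,"y":0,"z":0.4,"roll":0},
  {"gripper":0,"x":0,"y":0,"z":0.3,"roll":0},
  {"gripper":0,"x":0,"y":0,"z":0,"roll":0},
])

```text
time_s: 25.25
eef_pos: [0.6193, -0.1535, 0.2789]
eef_rot: [-0.0, 0.843, 0.537, -0.0]
wrist_force: [0.7, -0.1, -1.0]
opening: 0.17
```

>>> move_arm([
  {"gripper":0,"x":0,"y":0,"z":0.2,"roll":0},
  {"gripper":0,"x":0,"y":0,"z":0.2,"roll":0},
  {"gripper":0,"x":0,"y":0,"z":0,"roll":0},
])

```text
time_s: 25.62
eef_pos: [0.6193, -0.1536, 0.2752]
eef_rot: [-0.0, 0.843, 0.537, -0.0]
wrist_force: [-1.4, 0.1, -1.9]
opening: 0.17
```

>>> move_arm([
  {"gripper":0,"x":0,"y":0,"z":0.15,"roll":0},
  {"gripper":0,"x":0,"y":0,"z":0,"roll":0},
])

```text
time_s: 25.88
eef_pos: [0.6196, -0.1537, 0.2743]
eef_rot: [0.0, 0.843, 0.537, 0.0]
wrist_force: [-0.7, 0.7, 1.6]
opening: 0.168
```

Contact is at the seated height again. Releasing, rising and clearing the view.

>>> move_arm([
  {"gripper":55,"x":0,"y":0,"z":0,"roll":0},
  {"gripper":55,"x":0,"y":0,"z":0,"roll":0},
  {"gripper":55,"x":0,"y":0,"z":0,"roll":0},
  {"gripper":55,"x":0,"y":0,"z":-4,"roll":0},
  {"gripper":55,"x":0,"y":0,"z":-6,"roll":0},
])

```text
time_s: 26.5
eef_pos: [0.6187, -0.1534, 0.3724]
eef_rot: [-0.002, 0.843, 0.537, -0.001]
wrist_force: [0.7, -0.1, -0.6]
opening: 0.551
```

>>> move_arm([
  {"gripper":55,"x":0,"y":-5,"z":-5,"roll":0},
  {"gripper":55,"x":0,"y":-5,"z":-3,"roll":0},
  {"gripper":55,"x":0,"y":-5,"z":0,"roll":0},
  {"gripper":55,"x":4,"y":-4,"z":0,"roll":0},
  {"gripper":55,"x":5,"y":-3,"z":0,"roll":0},
])

```text
time_s: 27.12
eef_pos: [0.4621, 0.0193, 0.4485]
eef_rot: [0.001, 0.844, 0.536, 0.001]
wrist_force: [1.0, 0.7, 0.2]
opening: 0.548
```

>>> move_arm([
  {"gripper":55,"x":5,"y":-3,"z":0,"roll":0},
  {"gripper":55,"x":5,"y":-3,"z":0,"roll":0},
  {"gripper":55,"x":5,"y":-3,"z":0,"roll":0},
  {"gripper":55,"x":0,"y":0,"z":0,"roll":0},
  {"gripper":55,"x":0,"y":0,"z":0,"roll":0},
])

```text
time_s: 27.75
eef_pos: [0.4451, 0.1925, 0.448]
eef_rot: [0.0, 0.843, 0.538, -0.0]
wrist_force: [-0.2, 0.8, -0.5]
opening: 0.551
```

Run:
```python
from h import *
a=snap("top","top1")["img"][125:285,185:335];b=snap("side","side1")["img"][110:230,190:370]
A=cv2.resize(a,None,fx=2.5,fy=2.5,interpolation=cv2.INTER_CUBIC);B=cv2.resize(b,(400,267),interpolation=cv2.INTER_CUBIC)
im=np.zeros((400,775,3),np.uint8);im[:,:375]=A;im[:267,375:]=B
cv2.imwrite("pics/final.png",np.clip(255*(im[:,:,::-1]/255.)**0.7,0,255).astype(np.uint8))
plan([.4,0,.4])
```

```text
t 27.85 pos [0.4455 0.1915 0.4481] q6 -0.97 F [-0.1  0.7 -1. ] open 0.551 tilt [ 0.     -0.0004]
toolY yaw -25.1
shift cm now axes [-19.27   4.     4.81] after roll [-19.27   4.     4.81]
```

The picture limit is reached (my count was one short), so I'll do the final check numerically on the top and side images.

Run:
```python
from h import *
def blobs(f):
    c=load(f);im=c["img"].astype(int);m=((im[:,:,0]-im[:,:,2]>35)&(im[:,:,0]>190)&(im[:,:,1]>150)).astype(np.uint8)
    m[:, :187]=0;m[:,330:]=0;m[:135]=0;m[280:]=0
    m=cv2.morphologyEx(m,cv2.MORPH_CLOSE,np.ones((5,5)))
    for k in cv2.findContours(m,cv2.RETR_EXTERNAL,cv2.CHAIN_APPROX_NONE)[0]:
        if cv2.contourArea(k)<200: continue
        (p,s,a)=cv2.minAreaRect(k);z=.105 if f=="top0" else .095
        print(f,np.round(p,1),np.round(s,1),round(a,1),"area",cv2.contourArea(k),world(c,[p],[z])[0][:2].round(4))
blobs("top0");blobs("top1")
t0,t1=load("top0")["img"],load("top1")["img"]
for n,(x,y,r) in {"salt":(245,269,10),"timer":(251,204,14),"tin":(254,126,18)}.items():
    t=t0[y-r:y+r,x-r:x+r];s=t1[y-r-8:y+r+8,x-r-8:x+r+8];q=cv2.matchTemplate(s,t,cv2.TM_CCOEFF_NORMED);_,v,_,l=cv2.minMaxLoc(q);print(n,"shift px",np.array(l)-8,round(v,3))
# side view: predicted seated vs perched outlines against the picture
c=load("side1");im=c["img"].astype(int);m=((im[:,:,0]-im[:,:,2]>35)&(im[:,:,0]>150)).astype(np.uint8)
t=np.linspace(0,2*np.pi,73)
def rectp(x,y,a,b,yaw):
    u=np.array([(a,b),(a,-b),(-a,-b),(-a,b)])/2;r=np.radians(yaw);return u@np.array([[np.cos(r),np.sin(r)],[-np.sin(r),np.cos(r)]])+[x,y]
S={"long":rectp(.446,-.340,.124,.072,11.3),"square":rectp(.594,-.355,.09,.09,13.7),"round":np.c_[.6185+.047*np.cos(t),-.1535+.047*np.sin(t)]}
for n,xy in S.items():
    for lab,z0 in(("seated",.077),("perched",.087)):
        a=np.zeros((400,640),np.uint8)
        q=proj(c,np.vstack([np.c_[xy,0*xy[:,0]+z0+h] for h in(.010,.018)]));cv2.fillPoly(a,[cv2.convexHull(q.round().astype(int))],1)
        for d in(-2,2): pass
        reg=cv2.dilate(a,np.ones((9,9)));print(n,lab,"IoU",round((a&m).sum()/(((a|m)&reg).sum()),3))
```

```text
top0 [223.5 239.5] [49.7 49.7] 24.4 area 1883.0 [ 0.4331 -0.1942]
top0 [284.  233.5] [39. 38.] 90.0 area 988.0 [ 0.4486 -0.3392]
top0 [291.3 173.1] [50.9 30.5] 70.0 area 1461.5 [ 0.5942 -0.3552]
top0 [208.7 162. ] [37.  36.8] 86.2 area 1211.0 [ 0.6195 -0.1548]
top1 [223.5 239.4] [49.7 49.7] 24.4 area 1911.5 [ 0.4327 -0.1922]
top1 [285.2 234. ] [51.5 29.8] 79.2 area 1455.5 [ 0.4472 -0.3414]
top1 [291.7 172.9] [36.8 36.7] 77.0 area 1212.5 [ 0.5957 -0.3555]
top1 [210.  161.5] [37. 38.] 90.0 area 888.5 [ 0.622  -0.1556]
salt shift px [0 0] 0.998
timer shift px [0 0] 0.996
tin shift px [0 0] 0.999
long seated IoU 0.526
long perched IoU 0.505
square seated IoU 0.737
square perched IoU 0.574
round seated IoU 0.807
round perched IoU 0.612
```

```bash
python3 -c "
from bench import ctrl
print(ctrl.hand_in())"
```

```text
the job is handed in; nothing more can be done
None
```

All three lids are on their matching dishes, and the job was handed in at about 28 s of the 104 s. I rested the round lid on the cork mat, moved the long lid to the long dish and the square lid to the square dish, then fetched the round lid for the round dish. The hand-in reports no verdict.

**Seating:** each lid met the rim at TCP height 0.274–0.2745 m, the seated height. A lid perched on the rim would have met it about 10 mm higher. The force at contact was about 2–5 N.

**Final top view (measured by code):** each lid shape is on its own dish. The long and square lids are within about 2 mm of the dish centres measured at the start. The round lid came out about 4 mm from the dish centre I had fitted with the wrist camera, but the two cameras themselves differ by 2–4 mm. The salt shaker, timer and tin show 0 pixels of shift, and the gripper is clear of everything.

**Checks that were weak or failed:**
- The side-view outline check clearly favoured "seated" for the square and round lids. It was nearly undecided for the long lid (0.53 against 0.51), so there I relied on the contact height and an earlier wrist picture showing it flush.
- The last composite picture could not be viewed because the picture limit was reached, so the final look was by numbers only.

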